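Clamp a sample tin for taping

ROBOT

A 6-joint arm with a two-finger parallel gripper is mounted at the origin on a cart in front of the work surface, level with it; the furniture and walls round the work are solid. World frame = base frame: x ahead of the robot, y to its left, z up, the work surface at z = 0. Lengths are in mm, angles in rad, forces in N, time in s.
With the tool pointing down it reaches from about 325 to 1000 mm from the base axis. Payload 5.1 kg.
Tool frame: the origin (TCP) lies midway between the tips of the shut fingers; the grasp point (between the pads) lies 19 mm behind it (bot.tcp_to_grasp is the distance from the TCP to the grasp point, in mm); z points along the fingers, y is the direction in which the jaws open and shut (so a half turn about z gives the same grasp; the last joint's range is limited). The gripper opens to 85 mm and grips with 20 to 120 N. Pads are 22 mm wide; open, the fingers measure 114 mm over their backs; the gripper's body (76 mm by 85 mm) begins 54 mm behind the grasp point. The pads swing forward as they close: fully open they stand 13 mm farther back than shut.
Start: joints at [1.214, 0.124, 1.65, -0, 1.367, -0.083], TCP at [175.776, 625.769, 231.322] pointing down, gripper open.
Joint ranges: [-2.61, 2.61], [-1.02, 2.33], [0.03, 2.71], [-1.35, 4.49], [0.32, 2.68], [-2.91, 2.91]. Speed limits (rad/s): [2.57, 2.57, 3.14, 3.14, 3.14, 3.14].

INTERFACE

Orientations are given as a unit quaternion [x, y, z, w].
In Python, from rig import bot gives the robot as it stands. The module is installed in compiled form; this text tells all that it offers.
- The arm moves only by the shell command python3 -m jog 'ROWS' [FORCE]. ROWS is text: rows parted by semicolons, each of 7 numbers parted by spaces: the turn, a rotation vector about the tool's x, y, z in degrees, then the shift along the tool's x, y, z in m, then the finger opening in m, from 0 to 0.0854. A call has 1 to 20 rows; each row shifts and turns the commanded pose from where the row before left it, along the tool's axes as they then stand; what a row does not reach is not made up. A row lasts 1/8 s, in which the tool goes at most 62.5 mm and 10.7 degrees, less where a joint would pass 70% of its speed; a pose out of reach is approached as far as the arm can. A call is refused whole if a number of a shift passes 0.0625 or a number of a turn 10.7, either way. A call with a gripper value outside its range is refused whole. The fingers move at their own pace and stop on an object; FORCE is the grip in N (left out, the last holds). Time passes only in rows, so rows that do not move let the fingers close. It gives the time, the measured TCP pose, the force and the opening at its end, in the units of the state.
- bot.sense(): the state, without advancing time (a new reading comes with each control period).
- bot.capture(name): name is "scene" or "top" or "wrist"; returns a dict with "frame" (420x560x3 uint8, red, green, blue), "vertical_fov" (degrees; the focal length in pixels is half the picture's height over the tangent of half this angle, whatever the lens; pixels are square), "cx", "cy" (the principal point, pixels), "distortion" ([k1, k2, p1, p2, k3] as OpenCV has them; the pictures are not rectified), "rvec" (rotation vector, rad) and "tvec" (3), from world to camera coordinates, as OpenCV has them; the wrist camera has in their place "mount" (4x4, takes a point from camera to tool coordinates, whose origin is the TCP and whose axes are the flange's). Camera axes: x right, y down, z forward; pixel columns grow to the right and rows downward; lengths in mm; the calibration is good to about 2 mm. A picture is of the moment at which its call begins: read the wrist's pose just before it. There is no depth.
- bot.hand_in(): hands the job in, once; it reports no verdict.
Trained networks look in a picture, given as the dict that the camera call returned (one of the last four; its "shot" number tells which), for a name from the list of things; names that differ only in an ending like _2 or _b are one class to them, and where a whole thing is asked for, a point or a joint stands for the part that bears it (a point fixed in the world has none). Each returns a list of dicts, best first, with "conf" (0 to 1); they miss things now and then, are a little off and sometimes report something else, mostly with a low value. They report only what shows in the picture. A call takes as long as a camera call. They do not tell look-alikes from the thing itself.
- bot.outline_of(picture, query): "region" (420x560 bool, what is visible of it) and "bbox" ([left, top, width, height] in pixels, round what is visible of it).
The state is a dict: "clock": time; "joints": joint angles; "joint_velocities": joint speeds; "joint_torque": joint torques, N m; "tool_pos": TCP position; "tcp_rot": TCP orientation; "ft_force": force on the tool from outside, world axes, zero at the start; "torque": the same for the moment, N m; "finger_gap": finger opening in mm.
Only numpy, scipy, OpenCV 4.12 (cv2) and the standard library are available. Lean on these libraries where they do the work, as an engineer would, in place of code of your own. Each camera call takes 0.05 s, during which the arm holds its last target. There are 200 camera calls.

TASK

Get the moisture tin whose lid is still standing proud ready for taping: set it upright on the clamping fixture, right down between the four pins, and let go of it. Then push the toggle clamp's ball handle over until it snaps past centre and locks by itself, with the lid pressed fully home by the clamp's foot. Feel your way with the handle, as the clamp is not bolted in quite the same place each time: never press it with more than about 25 N, and leave the other tins as they stand.

Things in the scene. Friction and masses are not known exactly. Their poses are not given: they have to be found in the camera images.
- tin: the tin to clamp: round white-metal moisture tin, body 55 mm across and 36 mm high, with a slip lid 57 mm across that stands 5 to 8 mm too high, so this tin is taller than the closed ones. 0.09 to 0.18 kg. Origin: centre of its underside, z up. Grip it across the body, below the lid, whose skirt ends 26 mm above the underside when home and up to 34 mm when proud
- tin_lid (a joint): how far the tin's lid stands up from fully home (m): 0 is home, starts at 0.005 to 0.008. It is a slip fit that takes about 7 N to slide. Lid top: 38 mm above the underside plus this
- nest (a point): centre of the tin's seat: level with the tops of four domed rest buttons, 2 mm above the fixture's 12 mm plate (92 x 244 mm). Round it four tapered pins, 8 mm thick, 9 mm high, on a circle of radius 32.6 mm (1 mm clearance to the tin), in two pairs towards +y and -y; on the +x and -x sides fingers have 46 mm between the pairs. z up; +y leads along the plate to the clamp, its raised arm 60 to 85 mm off, 190 mm high
- clamp_handle (a joint): handle angle (rad): 0 open, leaning 0.84 from upright to nest +y; grows as its 25 mm ball knob goes over towards the nest. Pivot nominally at nest y 166, z 87 mm, axis along nest x, knob centre 100 mm from it; but the clamp sits in slots, up to 12 mm off along y and 0.035 askew, unmeasured. Slack (2 N) to 1.2, then 4 N, peak 10 N near 1.42, easing to dead centre 1.57; there it runs off by itself to a hard stop at 1.60
- closed_tin_a: a closed moisture tin, 57 mm across, 38 mm high, lid already home; stays where it is. Origin: centre of its underside
- closed_tin_b: another closed moisture tin of the same size; stays where it is. Origin: centre of its underside
Mind the look-alikes: they are no part of the job. What is shaped like the tin but orange, pink or yellow is not meant.

How it is judged:
By the outcome, as a careful person would: the job done as asked, in the order asked, and still so for the second after the job is handed in, with the robot touching nothing.
It also fails if it takes over 58 s, if anything falls off the work surface, if the arm or the gripper's body presses on something with over 40 N, if the wrist force passes 120 N, or if a joint passes its speed limit or range.

## Working session

There is one attempt and no reset: what is moved stays moved. The work goes in short steps, Python scripts to look and compute and a shell command to move; the robot and the scene stay as the last step left them, time stands still between calls to the robot, and variables do not carry over. Pictures are saved under pics/ and viewed, about 8 in all and at most 12, crops included, and the job is handed in when it is done.

```bash
mkdir -p pics; ls
python3 - <<'E'
from rig import bot
import cv2,numpy as np
print(bot.sense())
ims=[]
for n in ["scene","top","wrist"]:
    p=bot.capture(n); ims.append(p["frame"])
    print(n,{k:v for k,v in p.items() if k!="frame"})
    for q in ["tin","clamp_handle","nest"]:
        try:
            for d in bot.outline_of(p,q): 
                ys,xs=np.nonzero(d["region"]); print(q,round(d["conf"],2),d["bbox"],xs.mean().round(1),ys.mean().round(1))
        except Exception as e: print(q,e)
    cv2.imwrite(f"pics/{n}0.png",p["frame"][:,:,::-1])
E
```

```text
pics
{'clock': 0.0, 'joints': array([ 1.21442812e+00,  1.24509496e-01,  1.65172041e+00,  6.01206407e-07,
        1.36751951e+00, -8.25933946e-02]), 'joint_velocities': array([-0.00019504,  0.00021659,  0.00030955,  0.00026644,  0.00012191,
       -0.00259495]), 'joint_torque': array([ 7.00593082e-04, -4.23606133e+01, -3.65460491e+01,  3.52044844e-05,
        7.04461461e-03,  1.10888962e-05]), 'tool_pos': array([175.53972981, 625.18675747, 230.02276359]), 'tcp_rot': array([ 1.36460284e-01,  9.90644956e-01, -1.05244691e-03, -2.35075463e-04]), 'ft_force': array([-0.29449562, -0.10907595, -0.7532071 ]), 'torque': array([ 0.00112723, -0.00306092, -0.05692476]), 'finger_gap': 85.2670897329907}
scene {'vertical_fov': 47.16040184025997, 'cx': 282.38007801578635, 'cy': 206.64161895989088, 'distortion': array([-0.02452144,  0.        ,  0.        ,  0.        ,  0.        ]), 'rvec': array([ 1.98059075, -0.51982554,  0.35169797]), 'tvec': array([-482.30703879,  136.19583492, 1026.68529861]), 'shot': 1}
tin 0.9 [343.2, 225.0, 25.1, 28.4] 354.6 235.9
tin 0.83 [373.4, 242.2, 29.3, 32.2] 388.4 257
[... 650 characters left out ...]
clamp_handle 0.87 [148.4, 171.9, 55.2, 23.6] 174.4 184.6
clamp_handle 0.48 [313.3, 219.4, 21.8, 23.6] 322.0 231.8
nest 0.59 [187.7, 182.0, 95.4, 49.4] 245.0 210.0
wrist {'vertical_fov': 62.5514824966494, 'cx': 276.62036810254824, 'cy': 203.90310701240085, 'distortion': array([0.02827328, 0.        , 0.        , 0.        , 0.        ]), 'mount': array([[ 3.68375516e-04, -9.44711771e-01, -3.27901713e-01,
         8.52050326e+01],
       [ 9.99999932e-01,  3.37852572e-04,  1.50051638e-04,
        -7.38109742e-01],
       [-3.09731112e-05, -3.27901746e-01,  9.44711831e-01,
        -1.42159564e+02],
       [ 0.00000000e+00,  0.00000000e+00,  0.00000000e+00,
         1.00000000e+00]]), 'shot': 3}
```

Run:
```python
import cv2
for n in ["scene","top"]:
    a=cv2.imread(f"pics/{n}0.png"); a=a[100:320,120:420] 
    cv2.imwrite(f"pics/{n}0c.png",cv2.resize(a,(795,583),interpolation=cv2.INTER_CUBIC))
```

```text
(no output)
```

View pics/scene0c.png

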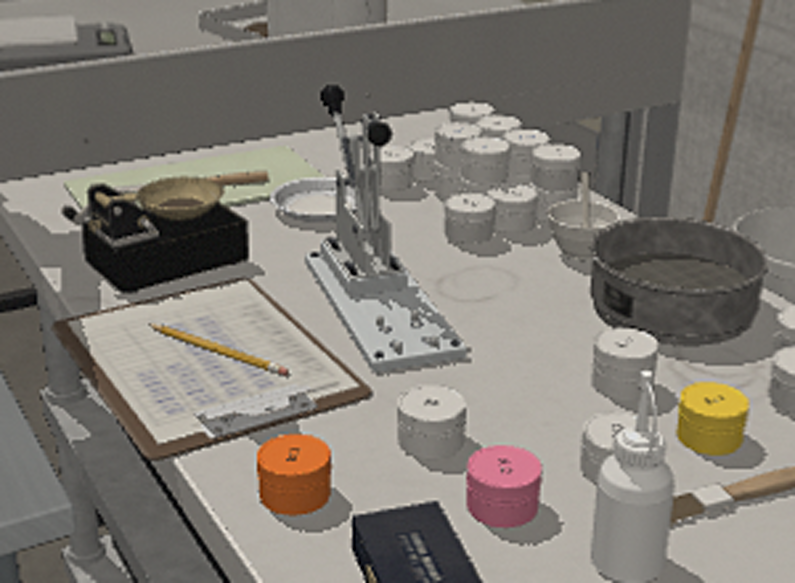

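View pics/top0c.png

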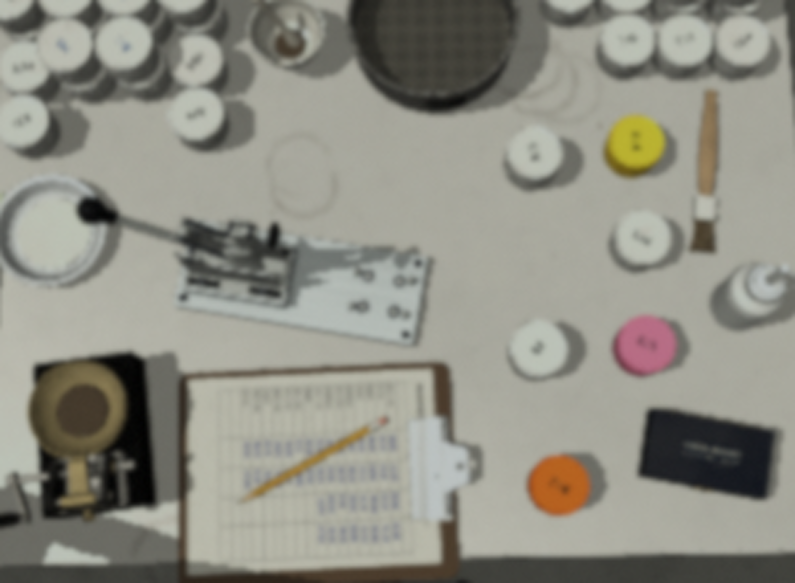

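The scene view (crop) shows white tins at (432,420), (627,362) and (612,445, partly behind the bottle). The fixture is at (385,300) with its open handle at (332,97). The top view has the same white tins at (538,348), (534,155) and (641,238), with the nest at about (385,285).

```bash
cat > h.py <<'E'
from rig import bot
import cv2,numpy as np
from scipy.spatial.transform import Rotation as R
def cam(p,s=None):
    f=p["frame"].shape[0]/2/np.tan(np.radians(p["vertical_fov"])/2)
    K=np.array([[f,0,p["cx"]],[0,f,p["cy"]],[0,0,1.]])
    if "mount" in p:
        T=np.eye(4);T[:3,:3]=R.from_quat(s["tcp_rot"]).as_matrix();T[:3,3]=s["tool_pos"]
        W=np.linalg.inv(T@np.array(p["mount"])); M,t=W[:3,:3],W[:3,3]
    else: M=R.from_rotvec(p["rvec"]).as_matrix();t=np.array(p["tvec"])
    return K,np.array(p["distortion"]),M,t
def proj(c,X):
    K,D,M,t=c
    return cv2.projectPoints(np.asarray(X,float).reshape(-1,3),cv2.Rodrigues(M)[0],t,K,D)[0].reshape(-1,2)
def ray(c,px):
    K,D,M,t=c
    u=cv2.undistortPoints(np.array(px,float).reshape(-1,1,2),K,D)[0,0]
    return -M.T@t, M.T@np.array([u[0],u[1],1])
def onz(c,px,z):
    o,d=ray(c,px); return o+d*(z-o[2])/d[2]
def tri(obs):
    A=np.zeros((3,3));b=np.zeros(3)
    for c,px in obs:
        o,d=ray(c,px);d/=np.linalg.norm(d);P=np.eye(3)-np.outer(d,d);A+=P;b+=P@o
    X=np.linalg.solve(A,b); return X,[np.linalg.norm(proj(c,X)[0]-px).round(1) for c,px in obs]
def shot(n):
    s=bot.sense();p=bot.capture(n);return p,cam(p,s)
E
python3 - <<'E'
from h import *
pt,ct=shot("top");ps,cs=shot("scene")
f=lambda X,Y:(120+X/2.65,100+Y/2.65)
T={"t1":(538,348),"t2":(534,155),"t3":(641,238),"yel":(636,143),"pink":(646,345)}
S={"t1":(432,403),"t2":(627,348),"t3":(612,430),"yel":(713,404),"pink":(503,466)}
for k in T: print(k,onz(ct,f(*T[k]),40).round(0),tri([(ct,f(*T[k])),(cs,f(*S[k]))]))
print("knob",tri([(ct,f(90,210)),(cs,f(332,97))]))
for P in [(430,260),(415,345),(180,300),(180,225)]: print("plate",onz(ct,f(*P),12).round(0))
for P in [(366,273),(399,258),(362,307),(400,312)]: print("pin",onz(ct,f(*P),20).round(0))
E
```

```text
t1 [ 430. -216.   40.] (array([ 431.42054013, -216.69521748,   37.60295591]), [np.float64(0.4), np.float64(0.5)])
t2 [ 625. -220.   40.] (array([ 627.3327845 , -221.01471592,   39.11010261]), [np.float64(0.8), np.float64(0.9)])
t3 [ 537. -321.   40.] (array([ 537.13396964, -321.32650144,   39.02703229]), [np.float64(0.2), np.float64(0.2)])
yel [ 636. -322.   40.] (array([ 638.55955768, -324.07275643,   34.34405644]), [np.float64(0.4), np.float64(0.5)])
pink [ 431. -320.   40.] (array([ 432.56107132, -320.72277219,   38.18220006]), [np.float64(0.5), np.float64(0.7)])
knob (array([537.88723239, 178.95248029, 167.01496712]), [np.float64(0.2), np.float64(0.2)])
plate [ 526. -114.   12.]
plate [440. -98.  12.]
plate [489. 136.  12.]
plate [567. 139.  12.]
pin [512. -50.  20.]
pin [526. -83.  20.]
pin [477. -46.  20.]
pin [472. -83.  20.]
```

```bash
cat >> h.py <<'E'
def plan(tgt,yaw,n,gap=.085):
    """straight path, tool kept vertical; yaw = world angle of tool y (deg)"""
    s=bot.sense();M=R.from_quat(s["tcp_rot"]);p=s["tool_pos"];d=(np.array(tgt)-p)/n/1000
    y=M.as_matrix()[:,1];a0=np.degrees(np.arctan2(y[1],y[0]));c=np.radians(yaw)
    Y=np.array([np.cos(c),np.sin(c),0]);Z=np.array([0,0,-1.]);F=R.from_matrix(np.c_[np.cross(Y,Z),Y,Z])
    w=(M.inv()*F).as_rotvec()
    st=R.from_rotvec(w/n);out=[]
    for i in range(n):
        v=M.inv().apply(d);out.append(" ".join(f"{x:g}" for x in [*np.degrees(w/n).round(1),*v.round(4),gap]));M=M*st
    print("from",p.round(1),"yaw",a0.round(1),"\n"+"; ".join(out))
E
python3 -c "
from h import *
plan((480,-150,330),140,15)"
```

```text
from [175.8 625.8 231.3] yaw 74.3 
0 0 -4.4 -0.0335 -0.0443 -0.0066 0.085; 0 0 -4.4 -0.03 -0.0467 -0.0066 0.085; 0 0 -4.4 -0.0264 -0.0489 -0.0066 0.085; 0 0 -4.4 -0.0226 -0.0508 -0.0066 0.085; 0 0 -4.4 -0.0186 -0.0523 -0.0066 0.085; 0 0 -4.4 -0.0146 -0.0536 -0.0066 0.085; 0 0 -4.4 -0.0104 -0.0546 -0.0066 0.085; 0 0 -4.4 -0.0062 -0.0552 -0.0066 0.085; 0 0 -4.4 -0.002 -0.0555 -0.0066 0.085; 0 0 -4.4 0.0022 -0.0555 -0.0066 0.085; 0 0 -4.4 0.0065 -0.0552 -0.0066 0.085; 0 0 -4.4 0.0107 -0.0545 -0.0066 0.085; 0 0 -4.4 0.0148 -0.0535 -0.0066 0.085; 0 0 -4.4 0.0188 -0.0523 -0.0066 0.085; 0 0 -4.4 0.0228 -0.0507 -0.0066 0.085
```

```bash
python3 -m jog '0 0 -4.4 -0.0335 -0.044 -0.0066 0.085; 0 0 -4.4 -0.03 -0.0467 -0.0066 0.085; 0 0 -4.4 -0.026 -0.049 -0.0066 0.085; 0 0 -4.4 -0.023 -0.051 -0.0066 0.085; 0 0 -4.4 -0.019 -0.052 -0.0066 0.085; 0 0 -4.4 -0.015 -0.054 -0.0066 0.085; 0 0 -4.4 -0.010 -0.055 -0.0066 0.085; 0 0 -4.4 -0.006 -0.055 -0.0066 0.085; 0 0 -4.4 -0.002 -0.0555 -0.0066 0.085; 0 0 -4.4 0.002 -0.0555 -0.0066 0.085; 0 0 -4.4 0.0065 -0.055 -0.0066 0.085; 0 0 -4.4 0.011 -0.0545 -0.0066 0.085; 0 0 -4.4 0.015 -0.0535 -0.0066 0.085; 0 0 -4.4 0.019 -0.052 -0.0066 0.085; 0 0 -4.4 0.023 -0.051 -0.0066 0.085; 0 0 0 0 0 0 0.085' 40
cat > look.py <<'E'
from h import *
import sys
n=sys.argv[1]
p,c=shot("wrist")
np.save(f"{n}.npy",np.array([p["frame"],c],dtype=object),allow_pickle=True)
cv2.imwrite(f"pics/{n}.png",p["frame"][:,:,::-1])
for q in sys.argv[2:]:
    for d in bot.outline_of(p,q):
        b=d["bbox"];ys,xs=np.nonzero(d["region"]);m=(xs.mean(),ys.mean())
        col=p["frame"][d["region"]].mean(0).round()
        print(q,round(d["conf"],2),b,np.round(m,1),col,onz(c,m,20).round())
for k,X in dict(t1=(431,-217,40),t2=(627,-221,40),t3=(537,-321,40)).items(): print(k,proj(c,X).round())
E
python3 look.py w1 tin nest
```

```text
clock: 2.7
tool_pos: [482.3, -152.8, 330.4]
tcp_rot: [-0.423, 0.906, -0.0, -0.0]
ft_force: [-0.4, 0.2, 0.2]
finger_gap: 84.6
tin 0.86 [186.7, 1.3, 51.8, 44.2] [214.4  18.8] [140.  82. 103.] [ 437. -318.   20.]
tin 0.85 [133.6, 160.2, 50.1, 51.9] [160.  184.5] [136. 132. 130.] [ 631. -221.   20.]
tin 0.82 [64.7, 107.1, 60.7, 47.6] [ 94.8 129.6] [136. 122.  43.] [ 642. -324.   20.]
tin 0.62 [376.6, 331.8, 16.0, 38.4] [386.7 354.7] [67. 66. 66.] [557. 214.  20.]
tin 0.58 [331.0, 0.9, 49.7, 26.8] [353.   11.4] [130.  69.  17.] [ 310. -221.   20.]
nest 0.59 [269.9, 165.3, 112.2, 157.6] [321.4 223. ] [135. 135. 137.] [498. -35.  20.]
t1 [[275.  87.]]
t2 [[157. 186.]]
t3 [[148.  75.]]
```

View pics/w1.png

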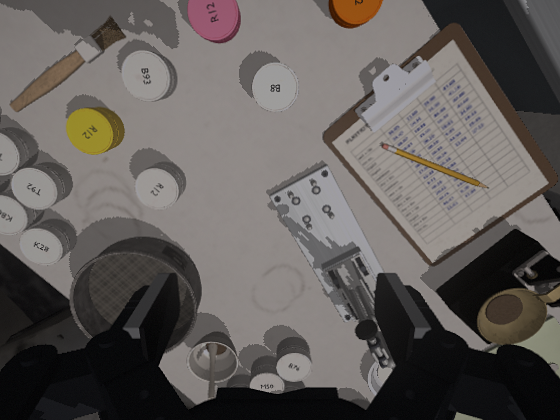

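The wrist view shows the white tins B8 at (275,87), R12 at (157,188) and B63 at (147,75), and the four-pin nest around (311,205). I'll take a closer view to tell their heights apart.

```bash
python3 -c "
from h import *
plan((522,-264,190),140,4)"
```

```text
from [ 481.5 -149.4  330.2] yaw 140.3 
0 0 0.1 0.0156 -0.0261 0.035 0.085; 0 0 0.1 0.0155 -0.0261 0.035 0.085; 0 0 0.1 0.0155 -0.0262 0.035 0.085; 0 0 0.1 0.0155 -0.0262 0.035 0.085
```

```bash
python3 -m jog '0 0 0 0.0155 -0.026 0.035 0.085; 0 0 0 0.0155 -0.026 0.035 0.085; 0 0 0 0.0155 -0.026 0.035 0.085; 0 0 0 0.0155 -0.026 0.035 0.085; 0 0 0 0 0 0 0.085; 0 0 0 0 0 0 0.085'; python3 look.py w2 tin
```

```text
clock: 3.6
tool_pos: [532.8, -241.8, 191.7]
tcp_rot: [-0.407, 0.913, -0.009, -0.01]
ft_force: [0.4, 0.3, 1.2]
finger_gap: 85.2
tin 0.82 [95.8, 163.7, 74.7, 67.3] [134.6 196.8] [131. 118.  39.] [ 642. -324.   20.]
tin 0.8 [462.3, 1.3, 96.4, 47.3] [502.4  20. ] [106.  55.  13.] [ 307. -223.   20.]
tin 0.63 [269.2, 1.3, 72.6, 76.4] [304.4  35.5] [140.  83. 104.] [ 432. -322.   20.]
t1 [[388. 134.]]
t2 [[219. 270.]]
t3 [[211. 126.]]
```

View pics/w2.png

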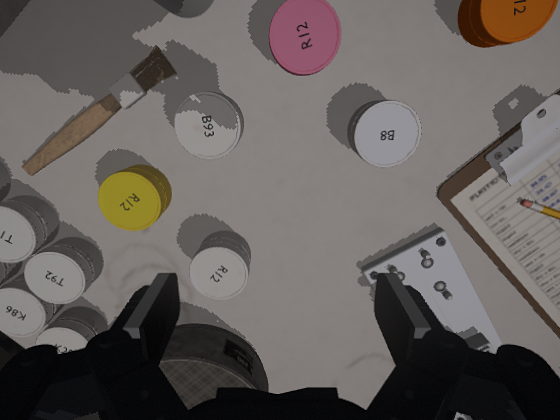

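This closer view shows B93 at (209,125), B8 at (388,133) and R12 at (219,270). R12 shows the most side wall, and I'll check that by measurement.

Run:
```python
from h import *
from scipy.ndimage import map_coordinates
views={n:tuple(np.load(n+".npy",allow_pickle=True)) for n in("w1","w2")}
for n in("top","scene"):
    p,c=shot(n); views[n]=(cv2.imread(f"pics/{n}0.png")[:,:,::-1],c)
a=np.linspace(0,2*np.pi,120,endpoint=False)
def fit(im,c,x0,y0,r=28.5,z=41):
    g=cv2.GaussianBlur(im.astype(np.float32).mean(2),(0,0),.7)
    best=(-1,)
    for st,rg in((1.5,9),(.4,1.6)):
        cx,cy=(x0,y0) if best[0]<0 else best[1:]
        for x in np.arange(cx-rg,cx+rg+.1,st):
            for y in np.arange(cy-rg,cy+rg+.1,st):
                q=[]
                for rr in(r-1.2,r+1.2):
                    P=proj(c,np.c_[x+rr*np.cos(a),y+rr*np.sin(a),0*a+z]);q.append(map_coordinates(g,[P[:,1],P[:,0]],order=1,mode="nearest"))
                s=np.minimum(abs(q[0]-q[1]),25).mean()
                if s>best[0]:best=(s,x,y)
    return best
for k,(x,y) in dict(B8=(431,-217),R12=(627,-221),B93=(537,-321)).items():
    obs={}
    for n,(im,c) in views.items():
        s,X,Y=fit(im,c,x,y);obs[n]=(c,proj(c,(X,Y,41))[0]);print(k,n,round(s,1),round(X,1),round(Y,1),obs[n][1].round(1))
    for S in(("w1","w2"),("top","w2"),("scene","top"),("w2","scene"),("w1","w2","top","scene")):
        t=tri([obs[n] for n in S]);print("   ",S,t[0].round(1),[float(v) for v in t[1]])
```

```text
B8 w1 12.3 430.3 -216.3 [275.7  86.8]
B8 w2 15.2 432.5 -217.4 [386.5 134.9]
B8 top 12.3 432.1 -215.5 [322.9 230.4]
B8 scene 12.6 429.5 -217.7 [282.  251.3]
    ('w1', 'w2') [ 430.9 -215.9   34.7] [0.6, 0.8]
    ('top', 'w2') [ 432.3 -216.1   37.5] [0.2, 0.5]
    ('scene', 'top') [ 431.7 -215.4   39.3] [0.3, 0.3]
    ('w2', 'scene') [ 431.5 -216.2   39.2] [1.2, 0.5]
    ('w1', 'w2', 'top', 'scene') [ 431.4 -216.1   39.2] [1.0, 1.4, 0.4, 0.4]
R12 w1 17.0 629.2 -219.5 [156.5 188.6]
R12 w2 16.8 629.6 -218.4 [218.6 273.5]
R12 top 13.4 628.9 -219.9 [321.5 157. ]
R12 scene 18.9 634.9 -213.5 [356.4 228.8]
    ('w1', 'w2') [ 627.5 -219.5   44.9] [0.1, 0.1]
    ('top', 'w2') [ 627.6 -219.5   44.8] [0.0, 0.1]
    ('scene', 'top') [ 628.2 -219.9   45.5] [0.4, 0.4]
    ('w2', 'scene') [ 628.  -220.2   45.8] [1.0, 0.4]
    ('w1', 'w2', 'top', 'scene') [ 627.8 -219.7   45.3] [0.5, 0.4, 0.2, 0.6]
B93 w1 18.5 538.9 -322.5 [145.3  75.5]
B93 w2 15.0 537.8 -322.5 [208.8 125.1]
B93 top 13.6 539.6 -322.1 [362.2 188.9]
B93 scene 13.0 540.0 -329.6 [354.8 263. ]
    ('w1', 'w2') [ 538.  -322.2   42.6] [0.5, 0.6]
    ('top', 'w2') [ 538.3 -322.1   42.5] [0.3, 1.1]
    ('scene', 'top') [ 542.5 -324.1   36.5] [0.9, 0.7]
    ('w2', 'scene') [ 541.  -324.3   37.3] [3.4, 1.4]
    ('w1', 'w2', 'top', 'scene') [ 540.8 -323.7   36.7] [0.7, 2.7, 0.3, 1.6]
```

R12 is the proud tin: its lid top is at 45 mm in every view pair. I'll go above it.

```bash
python3 -c "
from h import *
plan((627.7,-219.7,65),140,5)"
```

```text
from [ 533.1 -242.6  192.6] yaw 138.1 
-0.1 -0.3 -0.4 -0.0167 -0.0107 0.0252 0.085; -0.1 -0.3 -0.4 -0.0165 -0.0109 0.0253 0.085; -0.1 -0.3 -0.4 -0.0163 -0.0111 0.0253 0.085; -0.1 -0.3 -0.4 -0.0161 -0.0112 0.0254 0.085; -0.1 -0.3 -0.4 -0.0159 -0.0114 0.0255 0.085
```

```bash
python3 -m jog '-0.1 -0.3 0 -0.0165 -0.011 0.0253 0.085; -0.1 -0.3 0 -0.0165 -0.011 0.0253 0.085; -0.1 -0.3 0 -0.0165 -0.011 0.0253 0.085; -0.1 -0.3 0 -0.0165 -0.011 0.0253 0.085; -0.1 -0.3 0 -0.0165 -0.011 0.0253 0.085; 0 0 0 0 0 0 0.085; 0 0 0 0 0 0 0.085'; python3 -c "
from h import *
plan((627.7,-219.7,-3),138,3)"
```

```text
clock: 4.68
tool_pos: [627.8, -220.5, 64.3]
tcp_rot: [-0.407, 0.913, 0.0, -0.0]
ft_force: [-0.0, -0.6, -0.1]
finger_gap: 84.9
from [ 627.8 -220.5   64.3] yaw 138.0 
0 0 0 -0.0002 0.0002 0.0224 0.085; 0 0 0 -0.0002 0.0002 0.0224 0.085; 0 0 0 -0.0002 0.0002 0.0224 0.085
```

```bash
python3 -m jog '0 0 0 0 0 0.023 0.085; 0 0 0 0 0 0.023 0.085; 0 0 0 0 0 0.022 0.085; 0 0 0 0 0 0 0.085' && python3 -m jog '0 0 0 0 0 0 0.06; 0 0 0 0 0 0 0.045; 0 0 0 0 0 0 0.045; 0 0 0 0 0 0 0.045; 0 0 0 0 0 0 0.045; 0 0 0 0 0 0 0.045' 40
```

```text
clock: 5.18
tool_pos: [624.7, -219.1, -9.2]
tcp_rot: [-0.407, 0.914, 0.003, -0.003]
ft_force: [-0.1, 0.4, -0.5]
finger_gap: 84.8
clock: 5.92
tool_pos: [628.5, -220.6, -3.7]
tcp_rot: [-0.407, 0.913, -0.0, 0.0]
ft_force: [0.6, -1.3, 5.8]
finger_gap: 54.8
```

```bash
python3 -c "
from h import *
plan((605,-120,150),150,4,.045)"
```

```text
from [ 628.5 -220.6   -3.7] yaw 138.0 
-0 0 -3 -0.0148 0.0212 -0.0384 0.045; -0 0 -3 -0.0159 0.0204 -0.0384 0.045; -0 0 -3 -0.0169 0.0195 -0.0384 0.045; -0 0 -3 -0.0179 0.0186 -0.0384 0.045
```

Lift straight first, then go across.

```bash
python3 -m jog '0 0 0 0 0 -0.03 0.045; 0 0 0 0 0 -0.04 0.045; 0 0 -3 -0.015 0.021 -0.045 0.045; 0 0 -3 -0.016 0.0205 -0.039 0.045; 0 0 -3 -0.017 0.0195 0 0.045; 0 0 -3 -0.018 0.0185 0 0.045; 0 0 0 0 0 0 0.045; 0 0 0 0 0 0 0.045'; python3 look.py w3 nest tin
python3 - <<'E'
from h import *
im=cv2.imread("pics/w1.png")[150:250,250:370]
a=cv2.resize(im,(640,533),interpolation=cv2.INTER_CUBIC); cv2.imwrite("pics/w1c.png",a)
E
```

```text
clock: 6.92
tool_pos: [603.8, -119.1, 147.0]
tcp_rot: [-0.5, 0.866, 0.002, -0.002]
ft_force: [0.0, -0.3, -1.2]
finger_gap: 54.0
nest 0.83 [354.6, 116.0, 150.6, 215.9] [429.2 209.7] [149. 148. 152.] [500. -44.  20.]
tin 0.97 [41.4, 0.4, 77.5, 15.1] [85.1  5.9] [74. 60. 13.] [ 648. -299.   20.]
tin 0.89 [193.3, 228.1, 165.8, 166.6] [276.6 317.9] [120. 117. 115.] [663. -15.  20.]
t1 [[447. -73.]]
t2 [[172.  97.]]
t3 [[ 197. -157.]]
```

View pics/w3.png

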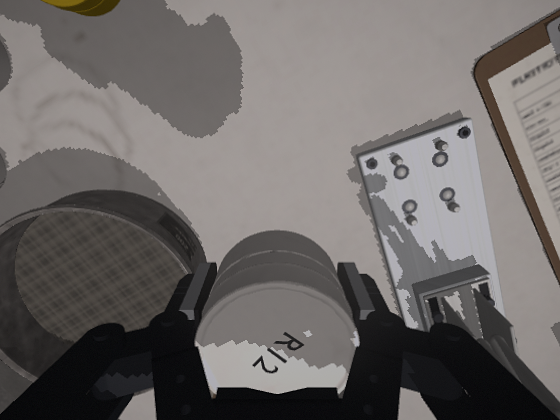

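Run:
```python
import cv2
a=cv2.imread("pics/w3.png")[110:290,345:515]
cv2.imwrite("pics/w3c.png",cv2.resize(a,None,fx=3.3,fy=3.3,interpolation=cv2.INTER_CUBIC))
```

```text
(no output)
```

View pics/w3c.png

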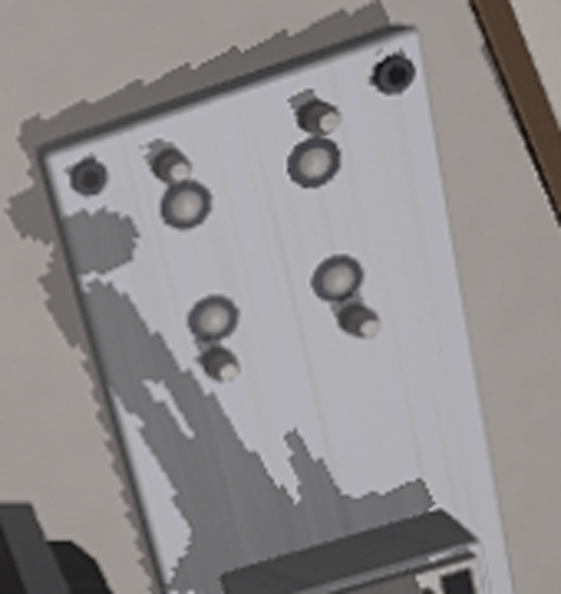

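The crop shows four flat button discs at (186,204), (314,162), (213,318) and (338,278). The four pins are just outside them, with tips at (182,168), (330,118), (226,368) and (370,325).

Run:
```python
from h import *
im3,c3=np.load("w3.npy",allow_pickle=True);im1,c1=np.load("w1.npy",allow_pickle=True)
f=lambda q:np.array([345+(q[0]+.5)/3.3-.5,110+(q[1]+.5)/3.3-.5])
B=[(186,204),(314,162),(213,318),(338,278)];P=[(182,168),(331,118),(226,368),(370,325)]
b=np.array([onz(c3,f(q),14) for q in B]);p=np.array([onz(c3,f(q),21) for q in P])
print("buttons",b.round(1).tolist(),b.mean(0).round(1));print("pins",p.round(1).tolist(),p.mean(0).round(1))
for a in(b,p):
    d=a[2]+a[3]-a[0]-a[1]; print("ydir",np.degrees(np.arctan2(d[1],d[0])).round(1),"r",np.linalg.norm(a-a.mean(0),axis=1).round(1))
# independent check by template from w3 buttons in w1/top: print predicted w1 pixels, then blob centroid
g=cv2.cvtColor(cv2.resize(im1,None,fx=4,fy=4,interpolation=cv2.INTER_CUBIC),cv2.COLOR_RGB2GRAY)
x1=[];
for z in (14,):
    print(proj(c1,b).round(1).tolist())
cr=im1[160:240,260:360,::-1];cv2.imwrite("pics/w1c.png",cv2.resize(cr,None,fx=7,fy=7,interpolation=cv2.INTER_CUBIC))
```

```text
buttons [[506.2, -83.5, 14.0], [475.3, -77.7, 14.0], [512.1, -52.5, 14.0], [480.9, -46.8, 14.0]] [493.6 -65.1  14. ]
pins [[504.9, -94.9, 21.0], [470.3, -88.5, 21.0], [515.7, -42.0, 21.0], [480.5, -34.9, 21.0]] [492.9 -65.1  21. ]
ydir 79.5 r [22.3 22.2 22.4 22.3]
ydir 78.8 r [32.2 32.5 32.5 32.6]
[[295.1, 200.5], [315.1, 190.0], [305.6, 218.9], [325.5, 208.6]]
```

View pics/w1c.png

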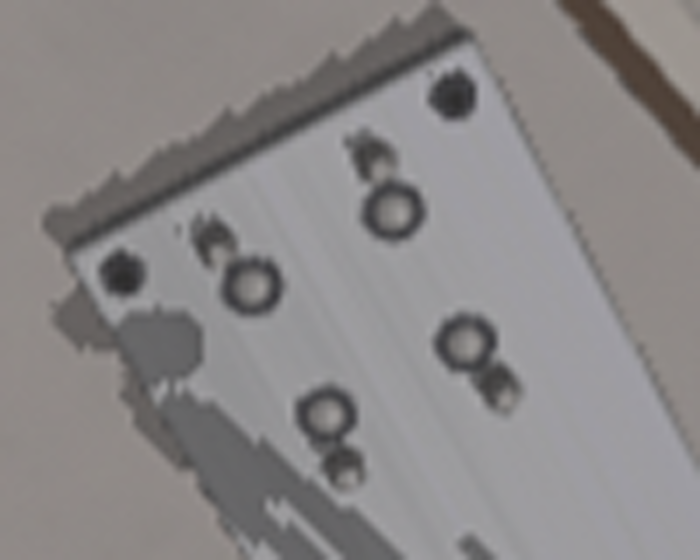

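Run:
```python
from h import *
im,c=np.load("w3.npy",allow_pickle=True)
im1,c1=np.load("w1.npy",allow_pickle=True)
w1=[(260+(x+.5)/7-.5,160+(y+.5)/7-.5) for x,y in [(252,286),(393,210),(327,415),(466,344)]]
f=lambda q:np.array([345+(q[0]+.5)/3.3-.5,110+(q[1]+.5)/3.3-.5])
B=[(186,204),(314,162),(213,318),(338,278)]
T=[tri([(c,f(q)),(c1,v)]) for q,v in zip(B,w1)];print("buttons tri",np.mean([t[0] for t in T],0).round(1),[t[1] for t in T])
print("w1 only z14",np.mean([onz(c1,v,14) for v in w1],0).round(1))
s=bot.sense();print(s["tool_pos"],s["ft_force"])
g=cv2.GaussianBlur(im.astype(np.float32).mean(2),(0,0),.8)
from scipy.ndimage import map_coordinates
Tc=np.array([603.8,-119.1]);X=R.from_quat(s["tcp_rot"]).as_matrix()[:,:2][:2];a=np.linspace(0,2*np.pi,240,endpoint=False)
res=[]
for z in np.arange(186,206,1.):
  for u in np.arange(-6,6.1,.5):
    for v in np.arange(-2,2.1,.5):
      o=Tc+X@[u,v];q=[]
      for rr in(27.5,29.5):
        P=proj(c,np.c_[o[0]+rr*np.cos(a),o[1]+rr*np.sin(a),0*a+z]);q.append(map_coordinates(g,[P[:,1],P[:,0]],order=1,mode="nearest"))
      ok=(P[:,1]<385)
      res.append((np.minimum(abs(q[0]-q[1]),25)[ok].mean(),z,u,v))
res.sort(reverse=True);print(np.round(res[:8],1))
```

```text
buttons tri [493.1 -64.1  11.9] [[np.float64(0.1), np.float64(0.0)], [np.float64(0.2), np.float64(0.1)], [np.float64(0.1), np.float64(0.1)], [np.float64(0.3), np.float64(0.2)]]
w1 only z14 [492.8 -64.7  14. ]
[ 604.53125316 -119.88337903  148.11525104] [ 0.00406354  0.01321632 -0.69915483]
[[ 24.8 189.   -4.5   0.5]
 [ 24.7 189.   -4.5   0. ]
 [ 24.6 189.   -5.    0.5]
 [ 24.5 190.   -4.    0. ]
 [ 24.3 189.   -5.    0. ]
 [ 24.3 188.   -5.   -0.5]
 [ 24.2 188.   -5.5   0.5]
 [ 24.2 189.   -5.5   0. ]]
```

```bash
cat > fitlid.py <<'E'
from h import *
from scipy.ndimage import map_coordinates
def fitlid(im,c,s,zs):
  """free-z fit of lid circle; u,v = tool x,y offset from TCP"""
  g=cv2.GaussianBlur(im.astype(np.float32).mean(2),(0,0),.8)
  Tc=np.array(s["tool_pos"][:2]);X=R.from_quat(s["tcp_rot"]).as_matrix()[:2,:2];a=np.linspace(0,2*np.pi,240,endpoint=False)
  for z in zs:
    best=(0,)
    for u in np.arange(-8,8.1,.5):
      for v in np.arange(-2,2.1,.5):
        o=Tc+X@[u,v];q=[]
        for rr in(27.5,29.5):
          P=proj(c,np.c_[o[0]+rr*np.cos(a),o[1]+rr*np.sin(a),0*a+z]);q.append(map_coordinates(g,[P[:,1],P[:,0]],order=1,mode="nearest"))
        ok=(P[:,1]<385)
        sc=np.minimum(abs(q[0]-q[1]),40)[ok].mean()
        if sc>best[0]:best=(sc,u,v,proj(c,np.r_[Tc-X@[28.5*-1-u,-v],z])[0].round())
    print(z,best)
E
python3 - <<'E'
from fitlid import *
s=bot.sense();p=bot.capture("wrist");c=cam(p,s);print(s["tool_pos"].round(1))
fitlid(p["frame"],c,s,range(184,204,2))
cv2.imwrite("pics/w4c.png",cv2.resize(p["frame"][220:400,180:380,::-1],None,fx=3,fy=3,interpolation=cv2.INTER_CUBIC))
Tc=np.r_[s["tool_pos"][:2],0];X=R.from_quat(s["tcp_rot"]).as_matrix()
for u in(-6,-4,-2,0,2):
    # far edges (tool +x side) of bottom, skirt, top
    print(u,[(z,proj(c,Tc+X@[u+r,0,0]+[0,0,z])[0].round(1).tolist()) for z,r in((151.8,27.5),(184.5,28.5),(189.8,28.5),(196.8,28.5))])
E
```

```text
[ 604.5 -119.9  148.1]
184 (np.float32(24.827047), np.float64(-8.0), np.float64(0.5), array([277., 279.]))
186 (np.float32(31.32369), np.float64(-7.0), np.float64(0.0), array([276., 280.]))
188 (np.float32(36.288044), np.float64(-6.0), np.float64(0.0), array([276., 281.]))
190 (np.float32(38.426613), np.float64(-5.0), np.float64(0.5), array([277., 281.]))
192 (np.float32(35.379826), np.float64(-4.0), np.float64(0.5), array([277., 282.]))
194 (np.float32(31.435602), np.float64(-2.5), np.float64(-0.5), array([274., 281.]))
196 (np.float32(28.493385), np.float64(-1.5), np.float64(0.0), array([276., 282.]))
198 (np.float32(27.636965), np.float64(-0.5), np.float64(0.5), array([278., 282.]))
200 (np.float32(26.048044), np.float64(1.0), np.float64(0.0), array([276., 282.]))
202 (np.float32(23.722054), np.float64(2.0), np.float64(0.0), array([276., 282.]))
-6 [(151.8, [275.8, 238.2]), (184.5, [275.9, 275.2]), (189.8, [275.9, 283.5]), (196.8, [275.9, 295.7])]
-4 [(151.8, [275.8, 234.0]), (184.5, [275.9, 270.1]), (189.8, [275.9, 278.2]), (196.8, [275.9, 290.1])]
-2 [(151.8, [275.8, 229.8]), (184.5, [275.9, 265.0]), (189.8, [275.9, 272.9]), (196.8, [275.9, 284.6])]
0 [(151.8, [275.8, 225.6]), (184.5, [275.9, 259.8]), (189.8, [275.9, 267.6]), (196.8, [275.9, 278.9])]
2 [(151.8, [275.8, 221.3]), (184.5, [275.9, 254.6]), (189.8, [275.9, 262.1]), (196.8, [275.9, 273.2])]
```

View pics/w4c.png

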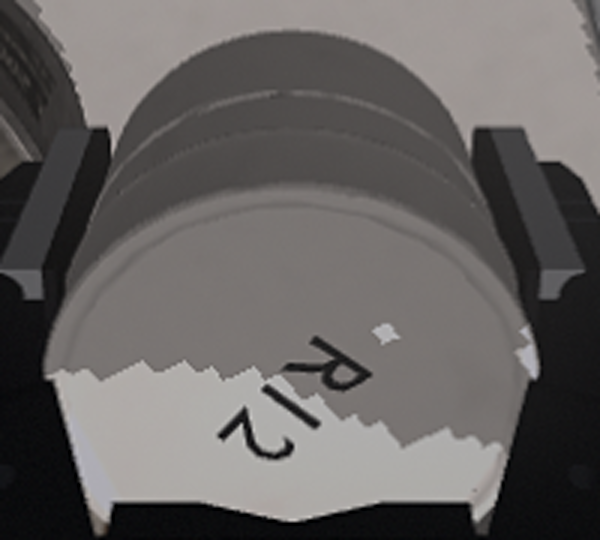

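The tin is held with its lid still proud: the skirt line is visible, and the in-hand offset is about 1 mm along −tool x. Going over the nest.

```bash
python3 -c "
from h import *
plan((492.8,-65.9,60),155,5,.045)"
```

```text
from [ 604.6 -120.   148.4] yaw 150.0 
0 -0 -1 0.0018 0.0247 0.0177 0.045; 0 -0 -1 0.0014 0.0248 0.0177 0.045; 0 -0 -1 0.001 0.0248 0.0177 0.045; 0 -0 -1 0.0005 0.0248 0.0177 0.045; 0 -0 -1 0.0001 0.0248 0.0177 0.045
```

```bash
python3 -m jog '0 0 -1 0.0018 0.0247 0.0177 0.045; 0 0 -1 0.0014 0.0248 0.0177 0.045; 0 0 -1 0.001 0.0248 0.0177 0.045; 0 0 -1 0.0005 0.0248 0.0177 0.045; 0 0 -1 0 0.0248 0.0177 0.045; 0 0 0 0 0 0 0.045; 0 0 0 0 0 0 0.045; 0 0 0 0 0 0 0.045'; python3 -c "
from h import *
plan((492.8,-65.9,22),155,3,.045)
p,c=shot('top');cv2.imwrite('pics/t5.png',p['frame'][:,:,::-1])
p,c=shot('wrist');cv2.imwrite('pics/w5.png',p['frame'][:,:,::-1])
print(bot.sense()['joints'])"
```

```text
clock: 8.12
tool_pos: [496.7, -58.9, 62.0]
tcp_rot: [-0.532, 0.846, -0.004, -0.003]
ft_force: [-0.3, -0.7, -1.2]
finger_gap: 54.8
from [496.7 -58.9  62. ] yaw 154.3 
-0.1 -0.2 -0.2 0.0025 0.0002 0.0134 0.045; -0.1 -0.2 -0.2 0.0026 0.0002 0.0133 0.045; -0.1 -0.2 -0.2 0.0026 0.0002 0.0133 0.045
[-0.21974162 -0.03542925  2.12008757 -0.01146495  1.0571161  -2.90789893]
```

```bash
python3 -c "
from h import *
plan((492.9,-65.9,45),149.5,3,.045)"
```

```text
from [496.1 -58.7  61.5] yaw 154.3 
-0 -0.2 1.6 0.0026 -0.0001 0.0055 0.045; -0 -0.2 1.6 0.0026 -0.0001 0.0055 0.045; -0 -0.2 1.6 0.0026 -0.0002 0.0055 0.045
```

```bash
python3 -m jog '0 -0.2 1.6 0.0026 0 0.0055 0.045; 0 -0.2 1.6 0.0026 0 0.0055 0.045; 0 -0.2 1.6 0.0026 0 0.0055 0.045; 0 0 0 0 0 0 0.045; 0 0 0 0 0 0 0.045; 0 0 0 0 0 0 0.045'; python3 -c "
from h import *
plan((492.9,-65.9,25),149.5,3,.045);print(bot.sense()['joints'][5],bot.sense()['tcp_rot'])"
```

```text
clock: 8.98
tool_pos: [491.5, -65.2, 44.3]
tcp_rot: [-0.497, 0.868, -0.0, 0.0]
ft_force: [-0.2, 0.4, -1.0]
finger_gap: 54.3
from [491.5 -65.2  44.3] yaw 149.6 
-0 0 0 -0 -0.0005 0.0064 0.045; -0 0 0 -0 -0.0005 0.0064 0.045; -0 0 0 -0 -0.0005 0.0064 0.045
-2.8510430477026105 [-4.96820450e-01  8.67853137e-01 -3.58466661e-04  4.95056709e-04]
```

```bash
python3 -m jog '0 0 0 0 -0.0008 0.013 0.045; 0 0 0 0 -0.0007 0.011 0.045; 0 0 0 0 0 0 0.045; 0 0 0 0 0 0 0.045' && python3 -m jog '0 0 0 0 0 0.003 0.045; 0 0 0 0 0 0.002 0.045; 0 0 0 0 0 0 0.045'
```

```text
clock: 9.48
tool_pos: [492.4, -65.9, 19.8]
tcp_rot: [-0.497, 0.868, 0.0, 0.0]
ft_force: [-0.4, 0.1, -1.3]
finger_gap: 54.6
clock: 9.85
tool_pos: [492.4, -65.9, 14.9]
tcp_rot: [-0.497, 0.868, -0.0, 0.0]
ft_force: [-0.4, -0.7, -0.8]
finger_gap: 54.3
```

```bash
python3 -m jog '0 0 0 0 0 0.002 0.045; 0 0 0 0 0 0 0.045'; python3 -m jog '0 0 0 0 0 0.0015 0.045; 0 0 0 0 0 0 0.045'
```

```text
clock: 10.1
tool_pos: [492.4, -65.9, 12.9]
tcp_rot: [-0.497, 0.868, -0.0, 0.0]
ft_force: [-0.6, 0.8, -1.0]
finger_gap: 54.3
clock: 10.35
tool_pos: [492.4, -65.9, 11.4]
tcp_rot: [-0.497, 0.868, -0.0, 0.0]
ft_force: [0.5, -0.5, -1.8]
finger_gap: 54.5
```

```bash
python3 -m jog '0 0 0 0 0 0.001 0.045; 0 0 0 0 0 0 0.045';  python3 -m jog '0 0 0 0 0 0.001 0.045; 0 0 0 0 0 0 0.045'
```

```text
clock: 10.6
tool_pos: [492.5, -65.9, 10.5]
tcp_rot: [-0.497, 0.868, -0.0, 0.0]
ft_force: [-1.1, 0.2, -1.3]
finger_gap: 54.6
clock: 10.85
tool_pos: [492.7, -65.9, 9.9]
tcp_rot: [-0.497, 0.868, -0.0, 0.0]
ft_force: [-1.5, 0.0, 2.0]
finger_gap: 54.4
```

Contact came at the expected seat height, so I'm releasing it.

```bash
python3 -m jog '0 0 0 0 0 0 0.058; 0 0 0 0 0 0 0.064; 0 0 0 0 0 0 0.07; 0 0 0 0 0 0 0.07'; python3 -m jog '0 0 0 0 0 -0.03 0.075; 0 0 0 0 0 -0.05 0.08; 0 0 0 0.02 0 -0.06 0.08; 0 0 0 0.03 0 -0.06 0.08; 0 0 0 0.02 0 0 0.08; 0 0 0 0 0 0 0.08; 0 0 0 0 0 0 0.08';python3 look.py w6 tin
```

```text
clock: 11.35
tool_pos: [492.5, -65.9, 9.5]
tcp_rot: [-0.497, 0.868, -0.0, 0.0]
ft_force: [-0.2, 0.1, -0.5]
finger_gap: 70.3
clock: 12.22
tool_pos: [462.9, -105.8, 202.4]
tcp_rot: [-0.486, 0.874, -0.005, -0.008]
ft_force: [0.4, 0.5, -0.8]
finger_gap: 79.8
tin 0.98 [240.3, 203.2, 61.5, 69.1] [272.3 237.8] [128. 126. 126.] [498. -57.  20.]
tin 0.7 [0.7, 54.3, 22.4, 56.2] [ 7.9 84.1] [78. 65. 24.] [ 617. -304.   20.]
t1 [[238.  54.]]
t2 [[ 53. 174.]]
t3 [[48.  6.]]
```

View pics/w6.png

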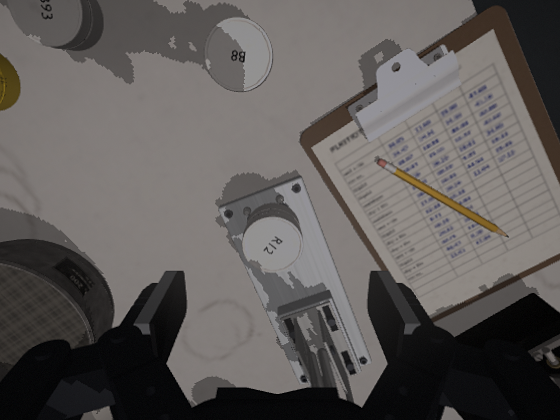

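The tin is seated upright between the pins at (272,238), with the fingers clear. Next I'll shut the fingers and fly over the clamp to behind the knob.

```bash
python3 -c "
from h import *
plan((550,222,262),162,7,0.0)"
```

```text
from [ 463.1 -105.8  202.6] yaw 148.2 
0 -0.2 -2 -0.0462 0.0141 -0.0094 0; 0 -0.2 -2 -0.0466 0.0125 -0.0093 0; 0 -0.2 -2 -0.0471 0.0109 -0.0091 0; 0 -0.2 -2 -0.0475 0.0093 -0.009 0; 0 -0.2 -2 -0.0478 0.0077 -0.0089 0; 0 -0.2 -2 -0.048 0.006 -0.0087 0; 0 -0.2 -2 -0.0482 0.0043 -0.0086 0
```

```bash
python3 -m jog '0 -0.2 0 0 0 -0.04 0; 0 -0.2 -2 -0.046 0.014 -0.026 0; 0 -0.2 -2 -0.0466 0.0125 0 0; 0 -0.2 -2 -0.047 0.011 0 0; 0 -0.2 -2 -0.0475 0.0093 0 0; 0 -0.2 -2 -0.048 0.0077 0 0; 0 -0.2 -2 -0.048 0.006 0 0; 0 0 -2 -0.048 0.0043 0 0; 0 0 0 0 0 0 0; 0 0 0 0 0 0 0; 0 0 0 0 0 0 0' 40; python3 look.py w7 clamp_handle; python3 -c "
from h import *
s=bot.sense();print(s['tool_pos'],s['tcp_rot'],s['joints'][5])
im,c=np.load('w7.npy',allow_pickle=True);print(proj(c,(537.9,179,167)),proj(c,(537.9,179,180)))"
```

```text
clock: 13.7
tool_pos: [550.7, 221.3, 268.0]
tcp_rot: [-0.588, 0.809, -0.0, 0.003]
ft_force: [1.2, 0.1, 0.1]
finger_gap: -0.3
clamp_handle 0.75 [242.5, 0.1, 52.4, 165.1] [268.   83.6] [62. 60. 60.] [534. 138.  20.]
t1 [[ 241. -598.]]
t2 [[ -45. -439.]]
t3 [[ -35. -875.]]
[550.88777828 221.22899875 268.49914033] [-5.87840876e-01  8.08970982e-01 -5.71532489e-04  2.95427614e-03] -2.536657266555235
[[275.16641701 145.39491487]] [[275.01662571 148.74783925]]
```

View pics/w7.png

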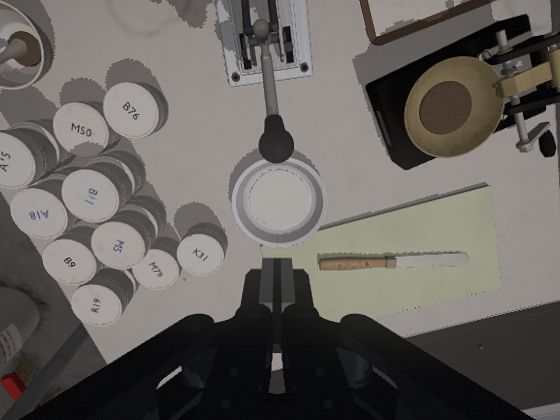

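The knob is at (277,144), within 2 px of my triangulated point (538,180,167), which puts the clamp about 8 mm off nominal. I'll descend behind it.

```bash
cat > arc.py <<'E'
from h import *
import sys
pv=np.array([524.5,106.6,101.]);yd=np.array([.187,.982,0])
if len(sys.argv)>2: pv=pv+float(sys.argv[2])*yd
def tcp(th,off=24,tip=5):
    f=.84-th;return pv+(100*np.sin(f)+off)*yd+[0,0,100*np.cos(f)-tip]
s=bot.sense();M=R.from_quat(s["tcp_rot"]);p=s["tool_pos"]
print("now",p.round(1),"s",((p-pv)@yd).round(1))
for th in map(float,sys.argv[1].split(",")):
    q=tcp(th);print(th,(M.inv().apply(q-p)/1000).round(4),q.round(1));p=q
E
python3 -c "
from h import *
plan((546,219.5,163),162,3,0.0)"
```

```text
from [550.9 221.2 268.5] yaw 162.0 
-0.1 0.1 0 0.0012 0.0015 0.0352 0; -0.1 0.1 0 0.0011 0.0015 0.0352 0; -0.1 0.1 0 0.0011 0.0014 0.0352 0
```

```bash
python3 -m jog '-0.1 0.1 0 0.0011 0.0015 0.035 0; -0.1 0.1 0 0.0011 0.0015 0.035 0; -0.1 0.1 0 0.0011 0.0015 0.035 0; 0 0 0 0 0 0 0; 0 0 0 0 0 0 0'; python3 arc.py 0,.1,.2,.3,.4,.5,.6,.7,.8,.9,1.0,1.1
```

```text
clock: 14.42
tool_pos: [546.9, 220.4, 165.2]
tcp_rot: [-0.588, 0.809, -0.0, 0.0]
ft_force: [0.1, -0.1, 0.3]
finger_gap: -0.1
now [546.9 220.4 165.2] s 116.0
0.0 [ 0.0175 -0.0015  0.0025] [542.9 203.3 162.7]
0.1 [ 0.007  -0.0009 -0.0071] [541.6 196.4 169.8]
0.2 [ 0.0076 -0.001  -0.0064] [540.2 188.8 176.2]
0.3 [ 0.0082 -0.001  -0.0056] [538.6 180.7 181.8]
0.4 [ 0.0087 -0.0011 -0.0047] [537.  172.  186.5]
0.5 [ 0.0092 -0.0012 -0.0038] [535.2 162.9 190.3]
0.6 [ 0.0095 -0.0012 -0.0029] [533.4 153.5 193.1]
0.7 [ 0.0097 -0.0012 -0.0019] [531.6 143.9 195. ]
0.8 [ 0.0099 -0.0012 -0.0009] [529.7 134.1 195.9]
0.9 [ 0.0099 -0.0012  0.0001] [527.9 124.3 195.8]
1.0 [ 0.0099 -0.0012  0.0011] [526.  114.5 194.7]
1.1 [ 0.0097 -0.0012  0.0021] [524.2 104.9 192.6]
```

Feel for first contact in small steps.

```bash
python3 -m jog '0 0 0 0.006 -0.0007 0.001 0; 0 0 0 0.006 -0.0007 0.001 0; 0 0 0 0 0 0 0'; for i in 1; do python3 -m jog '0 0 0 0.003 0 0 0; 0 0 0 0.003 0 0 0; 0 0 0 0 0 0 0'; done
```

```text
clock: 14.8
tool_pos: [543.8, 208.3, 162.1]
tcp_rot: [-0.588, 0.809, -0.0, -0.0]
ft_force: [-0.8, -0.2, -0.5]
finger_gap: -0.4
clock: 15.18
tool_pos: [541.7, 202.9, 161.5]
tcp_rot: [-0.588, 0.809, 0.0, -0.001]
ft_force: [-0.0, -0.2, -0.4]
finger_gap: 0.0
```

```bash
python3 -m jog '0 0 0 0.002 0 -0.001 0; 0 0 0 0 0 0 0'; python3 -m jog '0 0 0 0.003 0 -0.003 0; 0 0 0 0 0 0 0'; python3 -m jog '0 0 0 0.004 -0.0006 -0.004 0; 0 0 0 0 0 0 0'
```

```text
clock: 15.42
tool_pos: [541.4, 201.5, 163.0]
tcp_rot: [-0.588, 0.809, 0.0, -0.0]
ft_force: [-0.3, 2.5, 1.5]
finger_gap: 0.1
clock: 15.68
tool_pos: [540.8, 198.4, 166.6]
tcp_rot: [-0.588, 0.809, -0.0, 0.0]
ft_force: [1.1, 2.0, 2.4]
finger_gap: 0.1
clock: 15.92
tool_pos: [540.1, 194.3, 170.4]
tcp_rot: [-0.588, 0.809, -0.0, 0.0]
ft_force: [1.6, 2.4, 1.8]
finger_gap: 0.2
```

Contact came about 1 mm from the prediction, at ~3 N, so I'll follow the arc.

```bash
python3 arc.py .2,.3,.4,.5,.6,.7,.8,.9,1.0,1.1 -1.3
```

```text
now [540.1 194.3 170.4] s 90.4
0.2 [ 0.0065 -0.0019 -0.0058] [539.9 187.5 176.2]
0.3 [ 0.0082 -0.001  -0.0056] [538.4 179.4 181.8]
0.4 [ 0.0087 -0.0011 -0.0047] [536.7 170.7 186.5]
0.5 [ 0.0092 -0.0012 -0.0038] [535.  161.6 190.3]
0.6 [ 0.0095 -0.0012 -0.0029] [533.2 152.2 193.1]
0.7 [ 0.0097 -0.0012 -0.0019] [531.4 142.6 195. ]
0.8 [ 0.0099 -0.0012 -0.0009] [529.5 132.8 195.9]
0.9 [ 0.0099 -0.0012  0.0001] [527.6 123.  195.8]
1.0 [ 0.0099 -0.0012  0.0011] [525.8 113.2 194.7]
1.1 [ 0.0097 -0.0012  0.0021] [523.9 103.6 192.6]
```

```bash
python3 -m jog '0 0 0 0.0065 -0.001 -0.0058 0; 0 0 0 0.0082 -0.001 -0.0056 0; 0 0 0 0.0087 -0.0011 -0.0047 0; 0 0 0 0 0 0 0' && python3 -m jog '0 0 0 0.0092 -0.0012 -0.0038 0; 0 0 0 0.0095 -0.0012 -0.003 0; 0 0 0 0.0097 -0.0012 -0.002 0; 0 0 0 0 0 0 0'; python3 arc.py .7,.8,.9,1,1.1,1.2 -1.3
```

```text
clock: 16.42
tool_pos: [534.5, 169.9, 184.9]
tcp_rot: [-0.588, 0.809, 0.0, -0.002]
ft_force: [0.9, -1.0, 1.0]
finger_gap: -0.6
clock: 16.92
tool_pos: [530.0, 142.1, 194.6]
tcp_rot: [-0.588, 0.809, -0.0, -0.001]
ft_force: [-0.3, 0.5, -0.5]
finger_gap: 0.0
now [530.  142.1 194.6] s 37.1
0.7 [-0.0009 -0.0011 -0.0004] [531.4 142.6 195. ]
0.8 [ 0.0099 -0.0012 -0.0009] [529.5 132.8 195.9]
0.9 [ 0.0099 -0.0013  0.0001] [527.6 123.  195.8]
1.0 [ 0.0099 -0.0012  0.0011] [525.8 113.2 194.7]
1.1 [ 0.0097 -0.0012  0.0021] [523.9 103.6 192.6]
1.2 [ 0.0094 -0.0012  0.0031] [522.2  94.3 189.6]
```

```bash
python3 -m jog '0 0 0 0.009 -0.0025 -0.0011 0; 0 0 0 0.0099 -0.0013 0.0001 0; 0 0 0 0 0 0 0'
python3 - <<'E'
from h import *
s=bot.sense();print(s['tool_pos'].round(1),s['ft_force'].round(1))
for n in("wrist","scene"):
    p,c=shot(n);cv2.imwrite(f'pics/{n}8.png',p['frame'][:,:,::-1])
    for d in bot.outline_of(p,"clamp_handle"):print(n,d["conf"],d["bbox"])
    for th in(0,.5,.7,.9,1.0,1.1):
        f=.84-th;print(th,proj(c,(524.3+18.7*np.sin(f),105.3+98.2*np.sin(f),101+100*np.cos(f)))[0].round())
E
```

```text
clock: 17.3
tool_pos: [527.7, 123.1, 195.4]
tcp_rot: [-0.588, 0.809, 0.0, -0.001]
ft_force: [0.3, -0.1, 0.3]
finger_gap: -0.1
[527.7 123.1 195.4] [ 0.3 -0.1  0.3]
wrist 0.74 [234.7, 49.9, 58.7, 198.3]
0 [288. 335.]
0.5 [280. 304.]
0.7 [274. 274.]
0.9 [269. 235.]
1.0 [265. 212.]
1.1 [262. 189.]
scene 0.67 [251.0, 128.6, 9.6, 42.9]
0 [245. 136.]
0.5 [249. 131.]
0.7 [251. 132.]
0.9 [253. 134.]
1.0 [254. 135.]
1.1 [255. 137.]
```

The handle network puts the knob at θ≈1.0, just ahead of the fingers (it coasted through the slack). Continuing with finer steps.

```bash
python3 -m jog '0 0 0 0.0099 -0.0012 0.0011 0; 0 0 0 0 0 0 0'; python3 -m jog '0 0 0 0.005 -0.0006 0.001 0; 0 0 0 0.0047 -0.0006 0.0011 0; 0 0 0 0 0 0 0';python3 arc.py 1.1,1.15,1.2,1.25,1.3,1.35,1.4,1.45,1.5,1.55,1.6 -1.3
```

```text
clock: 17.75
tool_pos: [525.7, 113.5, 194.2]
tcp_rot: [-0.588, 0.809, 0.0, -0.001]
ft_force: [1.6, 0.2, 0.3]
finger_gap: -0.0
clock: 18.12
tool_pos: [523.9, 104.1, 192.1]
tcp_rot: [-0.588, 0.809, 0.0, -0.001]
ft_force: [0.8, 0.5, -0.2]
finger_gap: 0.0
now [523.9 104.1 192.1] s -1.3
1.1 [ 0.0004 -0.0001 -0.0005] [523.9 103.6 192.6]
1.15 [ 0.0048 -0.0006  0.0014] [523.   98.9 191.2]
1.2 [ 0.0047 -0.0006  0.0016] [522.2  94.3 189.6]
1.25 [ 0.0046 -0.0006  0.0019] [521.3  89.7 187.7]
1.3 [ 0.0045 -0.0006  0.0021] [520.4  85.3 185.6]
1.35 [ 0.0044 -0.0006  0.0023] [519.6  81.  183.3]
1.4 [ 0.0043 -0.0005  0.0026] [518.8  76.7 180.7]
1.45 [ 0.0041 -0.0005  0.0028] [518.   72.6 178. ]
1.5 [ 0.004  -0.0005  0.003 ] [517.3  68.7 175. ]
1.55 [ 0.0038 -0.0005  0.0032] [516.6  64.9 171.8]
1.6 [ 0.0037 -0.0005  0.0034] [515.9  61.2 168.5]
```

```bash
python3 -m jog '0 0 0 0.005 -0.0006 0.001 0; 0 0 0 0 0 0 0'; python3 -m jog '0 0 0 0.0047 -0.0006 0.0016 0; 0 0 0 0 0 0 0'; python3 -m jog '0 0 0 0.0023 -0.0003 0.001 0; 0 0 0 0 0 0 0'
```

```text
clock: 18.38
tool_pos: [523.0, 99.2, 191.2]
tcp_rot: [-0.588, 0.809, 0.0, -0.001]
ft_force: [1.6, -0.4, 0.5]
finger_gap: 0.2
clock: 18.62
tool_pos: [522.2, 94.6, 189.6]
tcp_rot: [-0.588, 0.809, 0.0, -0.001]
ft_force: [0.0, -0.1, -0.4]
finger_gap: 0.1
clock: 18.88
tool_pos: [522.1, 93.1, 189.2]
tcp_rot: [-0.588, 0.809, 0.0, 0.0]
ft_force: [-0.1, 3.8, 3.0]
finger_gap: 0.1
```

```bash
python3 -m jog '0 0 0 0.0023 -0.0003 0.001 0; 0 0 0 0 0 0 0'; python3 -m jog '0 0 0 0.0023 -0.0003 0.001 0; 0 0 0 0 0 0 0'
```

```text
clock: 19.12
tool_pos: [521.8, 90.5, 188.2]
tcp_rot: [-0.588, 0.809, -0.0, 0.0]
ft_force: [0.9, 3.7, 3.5]
finger_gap: 0.0
clock: 19.38
tool_pos: [521.4, 87.8, 187.1]
tcp_rot: [-0.588, 0.809, -0.0, -0.0]
ft_force: [1.8, 3.8, 2.9]
finger_gap: -0.2
```

```bash
for i in 1; do python3 -m jog '0 0 0 0.0022 -0.0003 0.001 0; 0 0 0 0 0 0 0'; python3 -m jog '0 0 0 0.0022 -0.0003 0.0011 0; 0 0 0 0 0 0 0'; python3 -m jog '0 0 0 0.0022 -0.0003 0.0012 0; 0 0 0 0 0 0 0'; done
```

```text
clock: 19.62
tool_pos: [520.9, 85.5, 185.8]
tcp_rot: [-0.588, 0.809, -0.0, -0.0]
ft_force: [3.0, 3.5, 3.1]
finger_gap: 0.3
clock: 19.88
tool_pos: [520.5, 83.6, 184.8]
tcp_rot: [-0.588, 0.809, -0.0, -0.0]
ft_force: [3.1, 4.5, 3.2]
finger_gap: 0.2
clock: 20.12
tool_pos: [520.3, 82.0, 184.1]
tcp_rot: [-0.588, 0.809, 0.0, 0.0]
ft_force: [2.7, 6.1, 5.3]
finger_gap: -0.4
```

```bash
python3 -m jog '0 0 0 0.0022 -0.0003 0.0012 0; 0 0 0 0 0 0 0'; python3 -m jog '0 0 0 0.0022 -0.0003 0.0013 0; 0 0 0 0 0 0 0'; python3 -m jog '0 0 0 0.0021 -0.0003 0.0013 0; 0 0 0 0 0 0 0'
```

```text
clock: 20.38
tool_pos: [520.0, 80.2, 183.3]
tcp_rot: [-0.588, 0.809, 0.001, 0.001]
ft_force: [2.5, 8.0, 6.1]
finger_gap: 0.3
clock: 20.62
tool_pos: [519.9, 78.3, 182.2]
tcp_rot: [-0.588, 0.809, 0.001, 0.001]
ft_force: [2.1, 8.2, 6.6]
finger_gap: 0.1
clock: 20.88
tool_pos: [519.6, 76.3, 181.2]
tcp_rot: [-0.588, 0.809, 0.001, 0.001]
ft_force: [2.7, 8.3, 7.0]
finger_gap: 0.1
```

```bash
python3 -m jog '0 0 0 0.0021 -0.0003 0.0013 0; 0 0 0 0 0 0 0'; python3 -m jog '0 0 0 0.0021 -0.0003 0.0014 0; 0 0 0 0 0 0 0';python3 arc.py 1.4,1.45,1.5,1.55,1.58 -1.3
```

```text
clock: 21.12
tool_pos: [519.3, 74.0, 179.8]
tcp_rot: [-0.588, 0.809, 0.0, 0.001]
ft_force: [2.7, 8.3, 7.0]
finger_gap: -0.2
clock: 21.38
tool_pos: [518.8, 71.3, 178.0]
tcp_rot: [-0.588, 0.809, -0.0, 0.001]
ft_force: [2.8, 6.2, 5.6]
finger_gap: -0.1
now [518.8  71.3 178. ] s -34.5
1.4 [-0.0052  0.0016 -0.0027] [518.8  76.7 180.7]
1.45 [ 0.0041 -0.0005  0.0028] [518.   72.6 178. ]
1.5 [ 0.004  -0.0005  0.003 ] [517.3  68.7 175. ]
1.55 [ 0.0038 -0.0005  0.0032] [516.6  64.9 171.8]
1.58 [ 0.0022 -0.0003  0.002 ] [516.1  62.7 169.8]
```

The force peaked at about 11 N and is now easing. Carry on to dead centre.

```bash
python3 -m jog '0 0 0 0.002 -0.0003 0.0015 0; 0 0 0 0 0 0 0'; python3 -m jog '0 0 0 0.002 -0.0003 0.0015 0; 0 0 0 0 0 0 0'; python3 -m jog '0 0 0 0.002 -0.0003 0.0016 0; 0 0 0 0 0 0 0'
```

```text
clock: 21.62
tool_pos: [517.4, 68.4, 175.1]
tcp_rot: [-0.588, 0.809, -0.0, -0.001]
ft_force: [2.6, 1.9, 1.7]
finger_gap: -0.0
clock: 21.88
tool_pos: [515.9, 66.0, 172.4]
tcp_rot: [-0.588, 0.809, 0.001, -0.003]
ft_force: [0.1, -0.5, -0.5]
finger_gap: -0.0
clock: 22.12
tool_pos: [516.4, 64.4, 171.6]
tcp_rot: [-0.588, 0.809, 0.0, -0.001]
ft_force: [-0.2, -0.1, 1.0]
finger_gap: -0.2
```

```bash
python3 -m jog '0 0 0 0.002 -0.0003 0.0016 0; 0 0 0 0 0 0 0';  python3 -m jog '0 0 0 0.002 -0.0003 0.0016 0; 0 0 0 0 0 0 0'
```

```text
clock: 22.38
tool_pos: [516.5, 62.7, 170.6]
tcp_rot: [-0.588, 0.809, 0.0, -0.001]
ft_force: [0.5, 0.3, -0.7]
finger_gap: 0.2
clock: 22.62
tool_pos: [517.0, 62.0, 170.1]
tcp_rot: [-0.588, 0.809, 0.001, 0.001]
ft_force: [0.9, 5.3, 1.8]
finger_gap: 0.5
```

It snapped over at about 21.7 s, and now there is firm contact, presumably the hard stop. I'll nudge slightly to confirm, then back off and look.

```bash
python3 -m jog '0 0 0 0.0015 0 0.001 0; 0 0 0 0 0 0 0'; python3 -m jog '0 0 0 -0.01 0 -0.002 0; 0 0 0 -0.03 0 -0.01 0; 0 0 0 -0.03 0 -0.05 0; 0 0 0 -0.03 0 -0.06 0; 0 0 0 -0.03 0 0 0; 0 0 0 0 0 0 0; 0 0 0 0 0 0 0; 0 0 0 0 0 0 0'
python3 - <<'E'
from h import *
s=bot.sense();print(s['tool_pos'].round(1))
for n in("wrist","scene"):
    p,c=shot(n);np.save(n+"9.npy",np.array([p["frame"],c],dtype=object),allow_pickle=True)
    cv2.imwrite(f'pics/{n}9.png',p['frame'][:,:,::-1])
    for q in("clamp_handle","tin"):
        for d in bot.outline_of(p,q):print(n,q,d["conf"],d["bbox"])
    for th in(1.4,1.5,1.55,1.6):
        f=.84-th;print(th,proj(c,(524.3+18.7*np.sin(f),105.3+98.2*np.sin(f),101+100*np.cos(f)))[0].round(1))
    print(proj(c,[(493,-65,14),(493,-65,52),(493,-65,59)]).round(1).tolist())
a=cv2.imread("pics/scene9.png")[110:270,200:340];b=cv2.imread("pics/wrist9.png")[0:280,140:420]
cv2.imwrite("pics/both9.png",np.hstack([cv2.resize(a,(420,480),interpolation=cv2.INTER_CUBIC),cv2.resize(b,(380,480))]))
E
```

```text
clock: 22.88
tool_pos: [517.1, 61.8, 170.0]
tcp_rot: [-0.588, 0.809, 0.001, 0.003]
ft_force: [0.9, 10.5, 4.8]
finger_gap: -0.1
clock: 23.88
tool_pos: [554.8, 180.3, 284.7]
tcp_rot: [-0.588, 0.809, 0.0, -0.002]
ft_force: [-0.2, -0.5, 0.4]
finger_gap: 0.2
[554.8 180.3 284.7]
wrist clamp_handle 0.91 [256.2, 0.2, 39.2, 100.7]
1.4 [ 2.741e+02 -2.000e-01]
1.5 [272.4 -13.4]
1.55 [271.7 -19.3]
1.6 [271.  -24.7]
[[257.7, -103.6], [255.4, -126.9], [255.0, -131.9]]
scene clamp_handle 0.57 [252.5, 144.8, 17.1, 33.9]
scene tin 0.98 [264.5, 208.8, 21.8, 24.0]
scene tin 0.72 [291.9, 266.2, 34.0, 32.8]
scene tin 0.7 [217.0, 268.3, 29.8, 25.9]
scene tin 0.65 [373.5, 239.8, 29.1, 32.7]
scene tin 0.45 [251.0, 147.1, 13.8, 30.5]
1.4 [258.6 144.7]
1.5 [259.5 147.9]
1.55 [260.  149.6]
1.6 [260.4 151.3]
[[273.1, 225.7], [273.2, 212.1], [273.3, 209.6]]
```

View pics/both9.png

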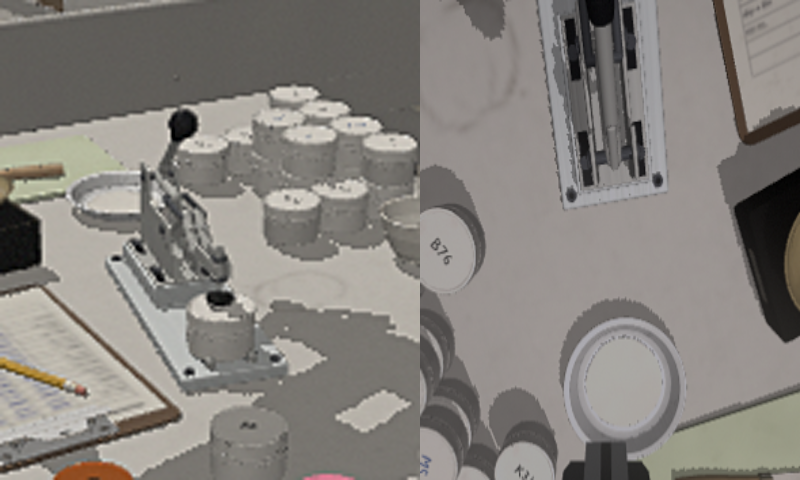

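The picture shows the foot on the lid. The knob is at scene px (261,151), and the model gives (260.4,151.3) for 1.60 rad. The arm is clear, so I'm handing in.

```bash
python3 -c "
from rig import bot
print(bot.sense()['joint_velocities'].round(3)); print(bot.hand_in())"
```

```text
[ 0.004 -0.001 -0.002 -0.001  0.001 -0.   ]
the job is handed in; nothing more can be done
None
```

The proud tin is clamped on the fixture and the job is handed in, at about 24 s on the robot's clock.

- **Finding the tin:** it is the white tin marked R12. Its lid top measured about 45 mm in every pair of views. The neighbours came out lower, though two view pairs put B93 at about 42.5 mm instead of 38. B93 was half hidden by the bottle in the scene view.
- **Placing it:** I gripped it across the body (54.8 mm opening) and lowered it between the pins. It met the seat at the expected height with only about 3 N. I released it, and the next picture showed it upright between the pins.
- **Closing the clamp:** the clamp sat about 7 mm off its nominal place along the plate. I felt for the ball handle and followed its arc. The force rose to about 11 N, eased, and the handle ran over by itself. A nudge against the stop read about 11.6 N at most and did not move it.
- **Last checks:** with the arm clear, the knob was within 1 pixel of where 1.60 rad (locked) should put it. The foot was on the lid, and the other tins were never touched.
- **Not checked or in disagreement:**
    - I judged the lid fully home from the clamp's locked position and the picture; I did not measure it separately.
    - One fit of the lid while the tin was in the gripper came out 5 to 7 mm too low. The skirt line in the picture showed the lid still proud.

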